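# Nest three steel lab vessels

## Robot

A 6-joint arm with a two-finger parallel gripper is mounted at the origin on a cart in front of the work surface, level with it; the furniture and walls round the work are solid. World frame = base frame: x ahead of the robot, y to its left, z up, the work surface at z = 0. Lengths are in m, angles in degrees, forces in N, time in s.
With the tool pointing down it reaches from about 0.3 to 0.75 m from the base axis. Payload 8.5 kg.
Tool frame: the origin (TCP) lies midway between the tips of the shut fingers; the grasp point (between the pads) lies 19 mm behind it (env.tcp_to_grasp is the z of the grasp point in the tool frame, in m); z points along the fingers, y is the line along which they close (so a half turn about z gives the same grasp; the last joint's range is limited). The gripper opens to 85 mm and grips with 20 to 120 N. Pads are 22 mm wide; open, the fingers measure 114 mm over their backs; the gripper's body (76 mm by 85 mm) begins 54 mm behind the grasp point. The pads swing forward as they close: fully open they stand 13 mm farther back than shut.
Start: joints at [-12.336, 21.807, 74.336, -0, 83.858, -12.336], TCP at [0.55, 0, 0.231] pointing down, gripper open.
Joint ranges: [-178.18, 178.18], [-50.72, 133.34], [12.68, 142.11], [-81.47, 261.47], [9.98, 163.14], [-165.26, 165.26]. Speed limits (degrees/s): [136.94, 136.94, 180, 180, 180, 180].

## Interface

Orientations are given as a 3x3 rotation matrix whose columns are the frame's x, y, z axes.
In Python, from rig import env, imaging, job, models gives the robot as it stands. The module is installed in compiled form; this text tells all that it offers.
- The arm moves only by the tool jog_arm, never from a script. Its argument "plan" is text: rows parted by semicolons, each of 7 numbers parted by spaces: the turn, a rotation vector about the tool's x, y, z in degrees, then the shift along the tool's x, y, z in cm, then the closure in counts, from 0 (fully open) to 255 (shut). In form: rx ry rz x y z claw; .... A call has 1 to 10 rows; each row shifts and turns the commanded pose from where the row before left it, along the tool's axes as they then stand; what a row does not reach is not made up. A row lasts 1/12 s, in which the tool goes at most 41.7 mm and 7.16 degrees, less where a joint would pass 70% of its speed; a pose out of reach is approached as far as the arm can. A call with a gripper value outside its range is refused whole. The fingers move at their own pace and stop on an object; "grip_force" is the grip in N (left out, the last holds). Time passes only in rows, so rows that do not move let the fingers close. It gives the time, the measured TCP pose, the force, the opening and the grip force at its end, in the units of the state.
- env.observe(): the state, without advancing time (a new reading comes with each control period).
- imaging.get_image(name): name is "scene" or "side" or "wrist"; returns a dict with "pixels" (480x640x3 uint8, red, green, blue), "depth" (480x640 float32, m along the optical axis (not along the pixel's ray), 0 where there is no reading), "fov_y" (degrees; the focal length in pixels is half the picture's height over the tangent of half this angle, whatever the lens; pixels are square), "cx", "cy" (the principal point, pixels), "world_from_camera" (4x4, takes a point from camera to world coordinates). Camera axes: x right, y down, z forward; pixel columns grow to the right and rows downward; lengths in m; the calibration is good to about 2 mm. A picture is of the moment at which its call begins.
- job.close_job(): hands the job in; it is judged then, once.
Trained networks look in the newest picture that a camera, given by its name, has taken for a name from the list of things; names that differ only in an ending like _2 or _b are one class to them, and where a whole thing is asked for, a point or a joint stands for the part that bears it (a point fixed in the world has none). Each returns a list of dicts, best first, with "confidence" (0 to 1); they miss things now and then, are a little off and sometimes report something else, mostly with a low value. They report only what shows in the picture. A call takes as long as a camera call.
- models.outline_of(camera, query): "region" (480x640 bool, what is visible of it) and "bbox" ([centre column, centre row, width, height] in pixels, round what is visible of it).
- models.tip_of(camera, query): "at" ([column, row] in pixels: a listed point, or the origin of a listed thing).
The state is a dict: "time_s": time; "q": joint angles; "qvel": joint speeds; "joint_efforts": joint torques, N m; "position": TCP position; "tool_rot": TCP orientation; "ft_force": force on the tool from outside, world axes, zero at the start; "wrist_torque": the same for the moment, N m; "grip_width": finger opening in m; "gripper_force": force on a finger pad.
Only numpy, scipy, OpenCV 4.12 (cv2) and the standard library are available. Lean on these libraries where they do the work, as an engineer would, in place of code of your own. Each camera call takes 0.05 s, during which the arm holds its last target. There are 200 camera calls.

## Task

Put the three open steel vessels away as one nested set: the middle-sized beaker inside the wide dish and the narrow beaker inside the middle-sized one, each standing upright flat on the floor of the vessel round it. Leave the wide dish about where it stands, and lower each beaker to the floor below it rather than letting it drop.

Things in the scene. Friction and masses are not known exactly. Their poses are not given: they have to be found in the camera images.
- wide_dish: Low open round dish of plain steel, straight sides, the widest: 120 mm outside diameter, 50 mm high, wall 3 mm (inside 114 mm), floor 4 mm thick, 0.45 kg. Origin: centre of the underside; z up out of the mouth. Stands upright on the worktop; need not be handled. Bottles up to 75 mm high, tape roll, pen, tubes and cartons near by are bystanders.
- middle_beaker: Open round beaker of plain steel, straight sides, middle size: 68 mm outside diameter, 85 mm high, wall 2.5 mm (inside 63 mm), floor 4 mm thick, about 0.12 kg. Origin: centre of the underside; z up out of the mouth. Starts upright on the worktop; grip across its outside near the top. Standing in the dish its rim is 39 mm above the dish's rim.
- narrow_beaker: Open round tall beaker of plain steel, straight sides, the narrowest: 40 mm outside diameter, 120 mm high, wall 2 mm, floor 4 mm thick, about 0.07 kg. Origin: centre of the underside; z up out of the mouth. Starts upright on the worktop; grip across its outside near the top. Standing in the middle beaker its rim is 39 mm above that one's rim.

How it is judged (in metres and radians):
At the end, for the whole second after the job is handed in: Middle beaker on the dish's floor (within 27 mm sideways, origin at most 9 mm above the dish's), narrow beaker on the middle one's floor (within 16 mm, at most 9 mm above), all upright within 10 degrees and at rest; the dish on the worktop within 50 mm of its start (horizontal distance between middle_beaker and wide_dish below 0.027 m and z of middle_beaker in the frame of wide_dish below 0.009 m and horizontal distance between narrow_beaker and middle_beaker below 0.016 m and z of narrow_beaker in the frame of middle_beaker below 0.009 m and angle between each of wide_dish, middle_beaker, narrow_beaker's own z axis and vertical below 0.175 rad and height (world z) of wide_dish below 0.008 m and distance of wide_dish from where it was at the start of the episode below 0.05 m and linear speed of each of middle_beaker, narrow_beaker below 0.02 m/s); the robot touches nothing.
It fails at once if the middle beaker is dropped or thrown (moves faster than 0.8 m/s while not held, a fall of about 35 mm) (contact force between the fingers and middle_beaker below 0.05 N and linear speed of middle_beaker above 0.8 m/s).
It fails at once if the narrow beaker is dropped or thrown (moves faster than 0.8 m/s while not held, a fall of about 35 mm) (contact force between the fingers and narrow_beaker below 0.05 N and linear speed of narrow_beaker above 0.8 m/s).
It also fails if it takes over 58 s, if anything falls off the work surface, if the arm or the gripper's body presses on something with over 40 N, if the wrist force passes 120 N, or if a joint passes its speed limit or range.

## Working session

There is one attempt and no reset: what is moved stays moved. The work goes in short steps, Python scripts to look and compute and a tool call to move; the robot and the scene stay as the last step left them, time stands still between calls to the robot, and variables do not carry over. Pictures are saved under pics/ and viewed, at most 10 in all, crops included, and the job is handed in when it is done.

Besides the shell and the picture viewer there is one more tool, called after "Call:" as name(argument=value, ...) on one line, values as JSON. jog_arm: Moves the arm, as the interface text tells. Its arguments: {"type":"object","properties":{"plan":{"type":"string"},"grip_force":{"type":"number"}},"required":["plan"]}

```bash
mkdir -p pics
cat > h.py <<'E'
import numpy as np, cv2
from rig import env, imaging, job, models
def cloud(im):
    d=im["depth"]; f=240/np.tan(np.radians(im["fov_y"])/2)
    v,u=np.mgrid[:480,:640]
    p=np.stack([(u-im["cx"])/f*d,(v-im["cy"])/f*d,d],-1)
    T=im["world_from_camera"]; w=p@T[:3,:3].T+T[:3,3]; w[d<=0]=np.nan
    return w
def save(im,n): cv2.imwrite(f"pics/{n}.png",im["pixels"][:,:,::-1])
def circ(p):
    A=np.c_[2*p,np.ones(len(p))]; s=np.linalg.lstsq(A,(p**2).sum(1),rcond=None)[0]
    return s[0],s[1],np.sqrt(s[2]+s[0]**2+s[1]**2)
E
python3 - <<'E'
from h import *
H={"wide_dish":.05,"middle_beaker":.085,"narrow_beaker":.12}
R={"wide_dish":.06,"middle_beaker":.034,"narrow_beaker":.02}
for c in ["scene","side"]:
    im=imaging.get_image(c); save(im,c+"0"); w=cloud(im)
    print(c,im["world_from_camera"][:3,3].round(3))
    for n in H:
        for r in models.outline_of(c,n)[:2]:
            p=w[r["region"]]; p=p[~np.isnan(p[:,0])]
            rim=p[abs(p[:,2]-H[n])<.006]
            out=[round(r["confidence"],2),np.round(r["bbox"]),len(p),p[:,2].min().round(3),p[:,2].max().round(3)] if len(p) else None
            print(n,out, len(rim), np.round(circ(rim[:,:2]),4) if len(rim)>10 else None)
            if len(rim)>3: print('   rim ext',rim.min(0).round(3),rim.max(0).round(3))
s=env.observe(); print(s["time_s"],s["position"],s["tool_rot"],s["grip_width"],env.tcp_to_grasp)
E
```

```text
scene [-0.14  -0.381  0.926]
wide_dish [0.9, array([318., 258.,  66.,  66.]), 3602, np.float64(-0.004), np.float64(0.057)] 555 [ 0.439  -0.0218  0.0583]
   rim ext [ 0.378 -0.082  0.044] [0.5   0.038 0.056]
middle_beaker [0.84, array([202., 181.,  35.,  51.]), 1575, np.float64(-0.001), np.float64(0.091)] 251 [0.4612 0.2807 0.0326]
   rim ext [0.427 0.246 0.079] [0.496 0.315 0.091]
narrow_beaker [0.73, array([450., 310.,  40.,  59.]), 1342, np.float64(-0.003), np.float64(0.124)] 209 [ 0.4348 -0.2843  0.0189]
   rim ext [ 0.415 -0.304  0.114] [ 0.456 -0.264  0.124]
side [ 0.114 -0.637  0.467]
wide_dish [0.65, array([308., 253.,  69.,  55.]), 2895, np.float64(-0.0), np.float64(0.054)] 535 [ 0.4384 -0.0235  0.0582]
   rim ext [ 0.379 -0.085  0.044] [0.497 0.037 0.054]
narrow_beaker [0.67, array([400., 319.,  36.,  86.]), 2393, np.float64(-0.002), np.float64(0.123)] 325 [ 0.4345 -0.2858  0.0188]
   rim ext [ 0.414 -0.306  0.114] [ 0.455 -0.266  0.123]
0.4 [5.49965023e-01 2.11426591e-05 2.31237109e-01] [[-2.45473553e-05  9.99999986e-01 -1.65982896e-04]
 [ 9.99999998e-01  2.45562680e-05  5.36945480e-05]
 [ 5.36986232e-05 -1.65981578e-04 -9.99999985e-01]] 0.08543749098578807 -0.0187
```

View pics/scene0.png

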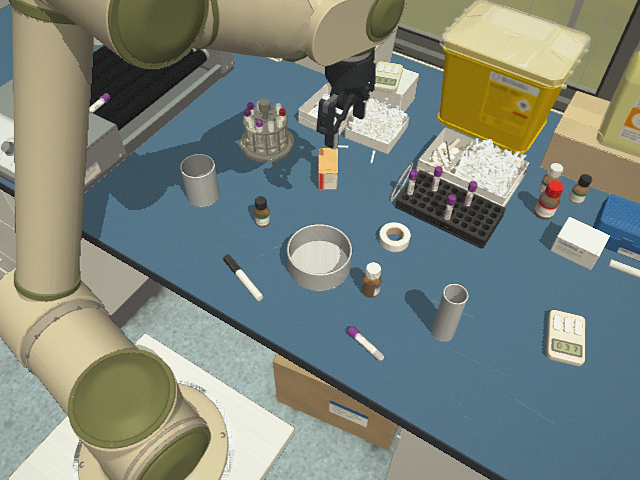

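View pics/side0.png

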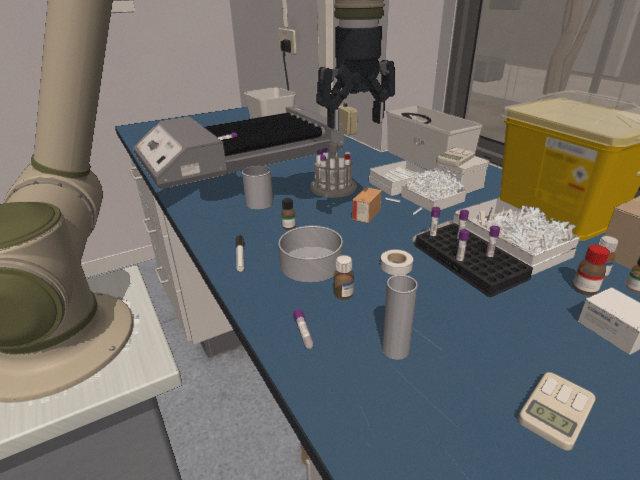

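The networks' outlines agree with the picture: dish at (319,257), middle beaker at (200,180), narrow beaker at (450,312). The fitted radii and heights match the given sizes. Next I check what stands near each vessel.

Run:
```python
from h import *
V={"dish":(.4387,-.0225,.06),"mid":(.4612,.2807,.034),"nar":(.4347,-.285,.02)}
for c in ["scene","side"]:
    w=cloud(imaging.get_image(c)).reshape(-1,3); w=w[~np.isnan(w[:,0])]
    for n,(x,y,r) in V.items():
        d=np.hypot(w[:,0]-x,w[:,1]-y); m=(d>r+.008)&(d<.14)&(w[:,2]>.015)&(w[:,2]<.2)
        p=w[m]; a=np.degrees(np.arctan2(p[:,1]-y,p[:,0]-x)); dd=d[m]
        for b in range(-180,180,20):
            k=(a>=b)&(a<b+20)
            if k.sum()>5: print(c,n,b,k.sum(),"dmin",np.percentile(dd[k],3).round(3),"zmax",p[k,2].max().round(3))
```

```text
scene dish -100 501 dmin 0.099 zmax 0.078
scene dish -40 47 dmin 0.132 zmax 0.023
scene dish 140 36 dmin 0.132 zmax 0.019
scene mid -100 17 dmin 0.136 zmax 0.068
scene nar 80 92 dmin 0.135 zmax 0.071
scene nar 120 10 dmin 0.135 zmax 0.017
scene nar 140 11 dmin 0.125 zmax 0.018
side dish -100 652 dmin 0.105 zmax 0.076
side dish -40 33 dmin 0.133 zmax 0.021
side dish 140 14 dmin 0.133 zmax 0.017
side nar 80 278 dmin 0.133 zmax 0.074
```

Call:
jog_arm(plan="0 0 0 2.8 -0.89 0 0;0 0 0 2.8 -0.89 0 0;0 0 0 2.8 -0.89 0 0;0 0 0 2.8 -0.89 0 0;0 0 0 2.8 -0.89 0 0;0 0 0 2.8 -0.89 0 0;0 0 0 2.8 -0.89 0 0;0 0 0 2.8 -0.89 0 0;0 0 0 2.8 -0.89 0 0;0 0 0 2.8 -0.89 0 0", grip_force=30)

```text
time_s: 1.33
position: [0.4604, 0.2813, 0.2314]
tool_rot: [[-0.0, 1.0, 0.0], [1.0, 0.0, 0.0], [0.0, 0.0, -1.0]]
ft_force: [-0.2, 0.0, -0.6]
grip_width: 0.0849
gripper_force: 0.0
```

Run:
```python
from h import *
im=imaging.get_image("wrist"); save(im,"w1"); w=cloud(im)
for r in models.outline_of("wrist","middle_beaker")[:2]:
    p=w[r["region"]]; p=p[~np.isnan(p[:,0])]; rim=p[abs(p[:,2]-.085)<.006]
    print(r["confidence"],len(p),p[:,2].min(),p[:,2].max(),circ(rim[:,:2]),rim.min(0),rim.max(0), cv2.minEnclosingCircle(rim[:,:2].astype(np.float32)))
s=env.observe(); print(s["time_s"],s["position"],s["q"])
```

```text
0.72 7503 -0.0017542146718667606 0.08861265968729548 (np.float64(0.45955775634200846), np.float64(0.28276474229834103), np.float64(0.03246000078371359)) [0.4254281  0.24818962 0.07901709] [0.4933941  0.31628655 0.08861266] ((0.4594191014766693, 0.28222838044166565), 0.034502021968364716)
1.4333 [0.45949367 0.28305718 0.23131859] [1.90349502e+01 2.07632479e+01 7.59834189e+01 4.88582239e-02
 8.32511438e+01 1.87916138e+01]
```

Call:
jog_arm(plan="0 0 0 -0.05 0 2 0;0 0 0 0 0 2.5 0;0 0 0 0 0 2.5 0;0 0 0 0 0 2.5 0;0 0 0 0 0 2.5 0;0 0 0 0 0 2 0;0 0 0 0 0 2 0;0 0 0 0 0 1.3 0;0 0 0 0 0 0.8 0;0 0 0 0 0 0 0")

```text
time_s: 2.27
position: [0.4606, 0.2789, 0.049]
tool_rot: [[0.001, 1.0, -0.003], [1.0, -0.001, -0.001], [-0.001, -0.003, -1.0]]
ft_force: [-0.8, -0.1, -0.0]
grip_width: 0.0854
gripper_force: 0.0
```

Call:
jog_arm(plan="0 0 0 0 0 0 100;0 0 0 0 0 0 100;0 0 0 0 0 0 100;0 0 0 0 0 0 100;0 0 0 0 0 0 100;0 0 0 0 0 0 100;0 0 0 0 0 0 100", grip_force=35)

```text
time_s: 2.85
position: [0.4616, 0.2797, 0.0515]
tool_rot: [[-0.0, 1.0, 0.002], [1.0, 0.0, 0.001], [0.001, 0.002, -1.0]]
ft_force: [-1.9, -0.4, 6.5]
grip_width: 0.0675
gripper_force: 40.0
```

Run:
```python
from h import *
im=imaging.get_image("side"); cv2.imwrite("pics/s1.png",cv2.resize(im["pixels"][90:250,170:390,::-1],None,fx=3,fy=3))
```

```text
(no output)
```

View pics/s1.png

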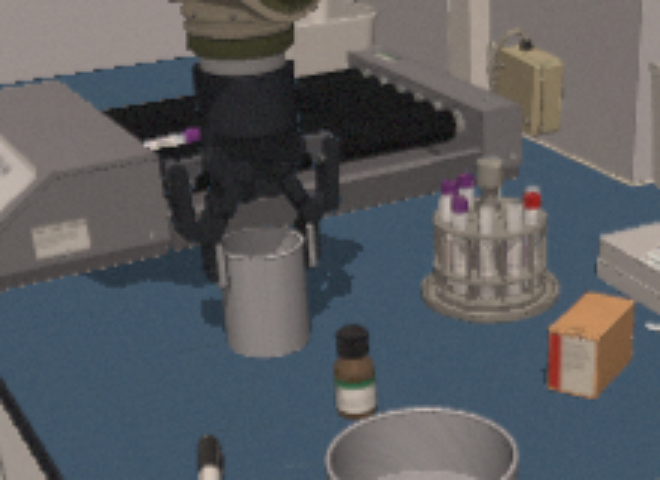

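The crop shows the pads gripping the middle beaker near its top, at about (222,265) and (312,245), and the beaker stands upright. I lift it next.

Call:
jog_arm(plan="0 0 0 0 0 -0.5 100;0 0 0 0 0 -1 100;0 0 0 0 0 -1.5 100;0 0 0 0 0 -1.5 100;0 0 0 0 0 -1.5 100;0 0 0 0 0 -1.5 100;0 0 0 0 0 -1.5 100;0 0 0 0 0 -1.5 100;0 0 0 0 0 -0.5 100;0 0 0 0 0 0 100")

```text
time_s: 3.73
position: [0.4614, 0.2797, 0.1619]
tool_rot: [[-0.0, 1.0, 0.003], [1.0, 0.0, 0.001], [0.001, 0.003, -1.0]]
ft_force: [-0.6, -0.2, -1.6]
grip_width: 0.0675
gripper_force: 39.8
```

Call:
jog_arm(plan="0 0 0 -1 0 0 100;0 0 0 -2 0 0 100;0 0 0 -2 0 0 100;0 0 0 -2 0 0 100;0 0 0 -2 0 0 100;0 0 0 -2 0 0 100;0 0 0 -2 0 0 100;0 0 0 -2 -0.5 0 100;0 0 0 -2 -0.5 0 100;0 0 0 -2 -0.5 0 100")

```text
time_s: 4.57
position: [0.4449, 0.0881, 0.1593]
tool_rot: [[0.0, 1.0, -0.002], [1.0, -0.0, -0.0], [-0.0, -0.002, -1.0]]
ft_force: [-0.2, -0.6, -0.7]
grip_width: 0.0676
gripper_force: 39.8
```

Call:
jog_arm(plan="0 0 0 -2 -0.3 0 100;0 0 0 -2 -0.3 0 100;0 0 0 -2 0 0 100;0 0 0 -2 0 0 100;0 0 0 -2 0 0 100;0 0 0 -1 0 0 100;0 0 0 -0.3 0 0 100;0 0 0 0 0 0 100;0 0 0 0 0 0 100")

```text
time_s: 5.32
position: [0.4397, -0.023, 0.16]
tool_rot: [[-0.0, 1.0, -0.001], [1.0, 0.0, 0.0], [0.0, -0.001, -1.0]]
ft_force: [0.2, 0.6, -1.6]
grip_width: 0.0675
gripper_force: 39.7
```

Run:
```python
from h import *
for c in ["scene","side"]:
    im=imaging.get_image(c); w=cloud(im); save(im,c+"2")
    for n in ["wide_dish","middle_beaker"]:
        for r in models.outline_of(c,n)[:1]:
            p=w[r["region"]]; p=p[~np.isnan(p[:,0])]
            print(c,n,round(r["confidence"],2),len(p),np.percentile(p,[1,50,99],axis=0).round(3).tolist())
            if n=="wide_dish":
                q=p[abs(p[:,2]-.05)<.006]; print(circ(q[:,:2]) if len(q)>9 else 0)
            else:
                for z0 in (.13,.15,.17): 
                    q=p[abs(p[:,2]-z0)<.008]; print(z0,len(q),circ(q[:,:2]) if len(q)>9 else 0)
s=env.observe(); print(s["time_s"],s["position"],s["grip_width"],s["gripper_force"],s["ft_force"])
```

```text
scene wide_dish 0.64 2933 [[0.38, -0.081, 0.001], [0.438, -0.026, 0.008], [0.497, 0.036, 0.054]]
(np.float64(0.4386118457191613), np.float64(-0.022138429621359035), np.float64(0.05803479388272861))
scene middle_beaker 0.59 1521 [[0.406, -0.055, 0.003], [0.427, -0.036, 0.152], [0.497, 0.008, 0.198]]
0.13 273 (np.float64(0.43967213405442257), np.float64(-0.021281527192849592), np.float64(0.03274163415324151))
0.15 320 (np.float64(0.439525400099221), np.float64(-0.021276951853189452), np.float64(0.03254907578154042))
0.17 237 (np.float64(0.4393115145541116), np.float64(-0.021309201179395804), np.float64(0.032544311689323986))
side wide_dish 0.74 2911 [[0.379, -0.083, 0.003], [0.438, -0.015, 0.028], [0.496, 0.036, 0.053]]
(np.float64(0.4385481641081323), np.float64(-0.023494133800584932), np.float64(0.05822961803940687))
side middle_beaker 0.66 2173 [[0.406, -0.056, -0.0], [0.433, -0.046, 0.161], [0.638, 0.286, 0.196]]
0.13 319 (np.float64(0.43967389520130784), np.float64(-0.021528871550982265), np.float64(0.03324096980242813))
0.15 321 (np.float64(0.43950950078919626), np.float64(-0.021893364692218614), np.float64(0.033011549229804815))
0.17 383 (np.float64(0.439335410230784), np.float64(-0.022078061799647553), np.float64(0.03290263821425251))
5.6167 [ 0.43995773 -0.02303042  0.16032823] 0.06756887271827075 39.747060500085354 [-0.17187481  0.24980074 -1.24814104]
```

View pics/scene2.png

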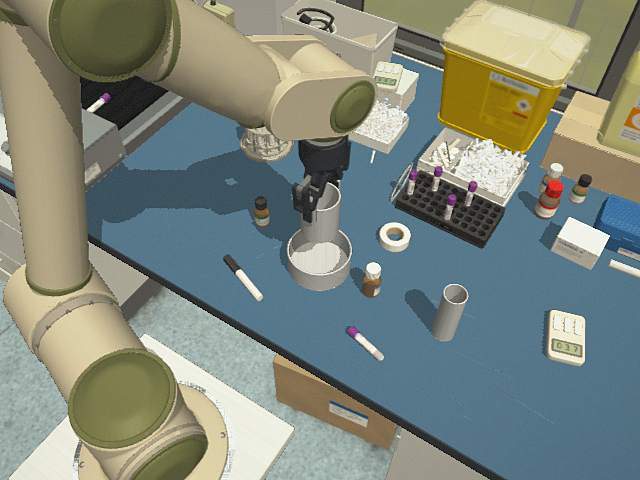

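The middle beaker hangs upright over the dish at about (322,215), centred within about 1 mm. I lower it 106 mm, slowing at the end.

Call:
jog_arm(plan="0 0 0 0 0 1.5 100;0 0 0 0 0 2 100;0 0 0 0 0 2 100;0 0 0 0 0 2 100;0 0 0 0 0 1.5 100;0 0 0 0 0 0.8 100;0 0 0 0 0 0.3 100;0 0 0 0 0 0.1 100;0 0 0 0 0 0 100;0 0 0 0 0 0 100")

```text
time_s: 6.45
position: [0.4404, -0.0236, 0.059]
tool_rot: [[-0.0, 1.0, 0.001], [1.0, 0.0, -0.0], [-0.0, 0.001, -1.0]]
ft_force: [0.2, 0.4, -1.2]
grip_width: 0.0677
gripper_force: 39.8
```

Call:
jog_arm(plan="0 0 0 0 0 0.1 100;0 0 0 0 0 0.1 100;0 0 0 0 0 0.1 100;0 0 0 0 0 0.1 100;0 0 0 0 0 0 100;0 0 0 0 0 0 100;0 0 0 0 0 0 100")

```text
time_s: 7.03
position: [0.4401, -0.0236, 0.0554]
tool_rot: [[-0.0, 1.0, 0.001], [1.0, 0.0, -0.001], [-0.001, 0.001, -1.0]]
ft_force: [-3.6, 0.4, 14.7]
grip_width: 0.0676
gripper_force: 41.1
```

Contact at 15 N, so the beaker is on the dish floor. I release it and rise.

Call:
jog_arm(plan="0 0 0 0 0 -0.1 100;0 0 0 0 0 0 0;0 0 0 0 0 0 0;0 0 0 0 0 0 0;0 0 0 0 0 0 0;0 0 0 0 0 0 0;0 0 0 0 0 0 0")

```text
time_s: 7.62
position: [0.44, -0.0235, 0.0552]
tool_rot: [[-0.0, 1.0, -0.0], [1.0, 0.0, 0.0], [0.0, -0.0, -1.0]]
ft_force: [0.0, -0.4, 0.1]
grip_width: 0.0851
gripper_force: 0.0
```

Call:
jog_arm(plan="0 0 0 0 0 -0.5 0;0 0 0 0 0 -1 0;0 0 0 0 0 -2 0;0 0 0 0 0 -2.5 0;0 0 0 0 0 -2.5 0;0 0 0 0 0 -2.5 0;0 0 0 0 0 -2.5 0;0 0 0 0 0 -2.5 0;0 0 0 0 0 -1 0;0 0 0 0 0 0 0")

```text
time_s: 8.45
position: [0.4407, -0.0237, 0.2279]
tool_rot: [[-0.0, 1.0, 0.005], [1.0, 0.0, -0.002], [-0.002, 0.005, -1.0]]
ft_force: [0.1, -0.2, -0.3]
grip_width: 0.0854
gripper_force: 0.0
```

Call:
jog_arm(plan="0 0 0 -2.6 0 0 0;0 0 0 -2.6 0 0 0;0 0 0 -2.6 0 0 0;0 0 0 -2.6 0 0 0;0 0 0 -2.6 0 0 0;0 0 0 -2.6 0 0 0;0 0 0 -2.6 -0.1 0 0;0 0 0 -2.6 -0.1 0 0;0 0 0 -2.7 -0.1 0 0;0 0 0 -2.7 -0.1 0 0")

```text
time_s: 9.28
position: [0.4354, -0.2865, 0.2242]
tool_rot: [[0.0, 1.0, -0.001], [1.0, -0.0, 0.001], [0.001, -0.001, -1.0]]
ft_force: [0.3, 0.0, 0.9]
grip_width: 0.0853
gripper_force: 0.0
```

Run:
```python
from h import *
for c,n,h in [("wrist","narrow_beaker",.12),("scene","middle_beaker",.089),("side","middle_beaker",.089),("scene","wide_dish",.05)]:
    im=imaging.get_image(c); w=cloud(im)
    for r in models.outline_of(c,n)[:2]:
        p=w[r["region"]]; p=p[~np.isnan(p[:,0])]; q=p[abs(p[:,2]-h)<.006]
        print(c,n,round(r["confidence"],2),len(p),p[:,2].max().round(3),np.round(circ(q[:,:2]),4) if len(q)>9 else 0,(q.min(0)+q.max(0)).round(4)/2 if len(q) else 0)
s=env.observe(); print(s["time_s"],s["position"],s["q"])
```

```text
wrist narrow_beaker 0.75 4456 0.122 [ 0.4336 -0.2833  0.0188] [ 0.4336  -0.28385  0.11825]
scene middle_beaker 0.59 1808 0.095 [ 0.4399 -0.0218  0.0325] [ 0.43975 -0.02125  0.0888 ]
side middle_beaker 0.66 1503 0.093 [ 0.4393 -0.0232  0.0326] [ 0.43915 -0.023    0.08795]
scene wide_dish 0.83 1881 0.091 [ 0.4388 -0.022   0.0583] [ 0.4394  -0.0211   0.04995]
9.6833 [ 0.43604304 -0.28447053  0.22526223] [-4.61661220e+01  1.91343861e+01  7.95460855e+01  5.47217219e-03
  8.13410123e+01 -4.62353416e+01]
```

The middle beaker stands in the dish with its rim at 0.089 m, centred. I lower onto the narrow beaker at (0.4345, -0.2845).

Call:
jog_arm(plan="0 0 0 0 -0.15 1.5 0;0 0 0 0 0 2 0;0 0 0 0 0 2 0;0 0 0 0 0 2 0;0 0 0 0 0 2 0;0 0 0 0 0 2 0;0 0 0 0 0 1.2 0;0 0 0 0 0 0.8 0;0 0 0 0 0 0 0;0 0 0 0 0 0 0")

```text
time_s: 10.52
position: [0.4347, -0.2853, 0.0907]
tool_rot: [[-0.001, 1.0, 0.0], [1.0, 0.001, -0.0], [-0.0, 0.0, -1.0]]
ft_force: [0.1, 0.6, -0.1]
grip_width: 0.0854
gripper_force: 0.0
```

Call:
jog_arm(plan="0 0 0 0 0 0 180;0 0 0 0 0 0 180;0 0 0 0 0 0 180;0 0 0 0 0 0 180;0 0 0 0 0 0 180;0 0 0 0 0 0 180;0 0 0 0 0 0 180;0 0 0 0 0 0 180;0 0 0 0 0 0 180;0 0 0 0 0 0 180", grip_force=30)

```text
time_s: 11.35
position: [0.4347, -0.2858, 0.091]
tool_rot: [[-0.0, 1.0, 0.001], [1.0, 0.0, -0.001], [-0.001, 0.001, -1.0]]
ft_force: [-0.5, -1.0, 5.6]
grip_width: 0.0395
gripper_force: 30.2
```

Call:
jog_arm(plan="0 0 0 0 0 -0.5 180;0 0 0 0 0 -1 180;0 0 0 0 0 -1.5 180;0 0 0 0 0 -2 180;0 0 0 0 0 -2 180;0 0 0 0 0 -2 180;0 0 0 0 0 -2 180;0 0 0 0 0 -1 180;0 0 0 0 0 0 180;0 0 0 0 0 0 180")

```text
time_s: 12.18
position: [0.4344, -0.2854, 0.2103]
tool_rot: [[0.0, 1.0, 0.0], [1.0, -0.0, -0.0], [-0.0, 0.0, -1.0]]
ft_force: [0.1, 0.1, -1.4]
grip_width: 0.0397
gripper_force: 30.4
```

Run:
```python
from h import *
for c in ["scene","side"]:
    im=imaging.get_image(c); w=cloud(im); save(im,c+"3")
    for r in models.outline_of(c,"narrow_beaker")[:1]:
        p=w[r["region"]]; p=p[~np.isnan(p[:,0])]
        print(c,round(r["confidence"],2),len(p),np.percentile(p,[1,50,99],axis=0).round(3).tolist())
        for z0 in (.13,.15,.17,.19): 
            q=p[abs(p[:,2]-z0)<.008]; print(z0,len(q),np.round(circ(q[:,:2]),4) if len(q)>9 else 0)
s=env.observe(); print(s["time_s"],s["position"],s["grip_width"],s["gripper_force"])
```

```text
scene 0.56 979 [[0.414, -0.304, 0.119], [0.42, -0.291, 0.171], [0.452, -0.266, 0.241]]
0.13 135 [ 0.4347 -0.2839  0.0191]
0.15 151 [ 0.4351 -0.284   0.0194]
0.17 160 [ 0.4347 -0.284   0.0192]
0.19 164 [ 0.4347 -0.2843  0.019 ]
side 0.69 2637 [[0.414, -0.305, 0.12], [0.425, -0.299, 0.184], [0.454, -0.268, 0.24]]
0.13 305 [ 0.4341 -0.2847  0.0192]
0.15 321 [ 0.4343 -0.2846  0.0194]
0.17 346 [ 0.4342 -0.2847  0.0193]
0.19 368 [ 0.4343 -0.2848  0.0193]
12.3833 [ 0.43416914 -0.2852357   0.20930963] 0.04010910644611034 30.42129322886467
```

View pics/side3.png

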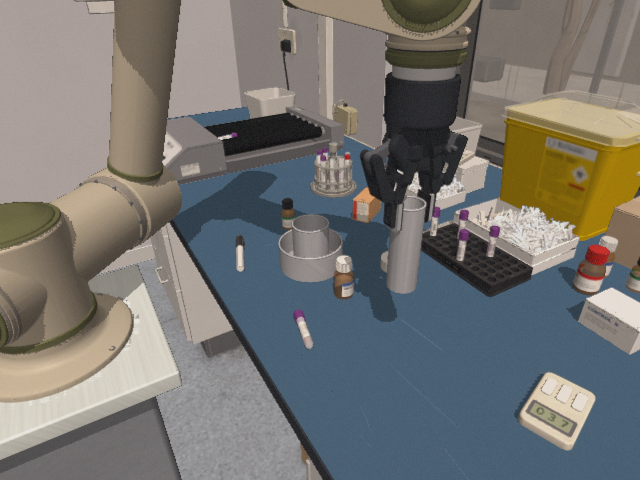

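The narrow beaker is held upright at about (404,245), and the middle one stands in the dish at (310,240). I move over by dy +26.2 cm and dx +0.5 cm.

Call:
jog_arm(plan="0 0 0 1 0 0 180;0 0 0 2 0.1 0 180;0 0 0 2 0.1 0 180;0 0 0 2 0.1 0 180;0 0 0 2 0.1 0 180;0 0 0 2 0.1 0 180;0 0 0 2 0 0 180;0 0 0 2 0 0 180;0 0 0 2 0 0 180;0 0 0 2 0 0 180")

```text
time_s: 13.22
position: [0.439, -0.0938, 0.21]
tool_rot: [[-0.0, 1.0, -0.001], [1.0, 0.0, 0.001], [0.001, -0.001, -1.0]]
ft_force: [1.0, -0.8, -0.6]
grip_width: 0.0394
gripper_force: 30.4
```

Call:
jog_arm(plan="0 0 0 2 0 0 180;0 0 0 2 0 0 180;0 0 0 1.7 0 0 180;0 0 0 1 0 0 180;0 0 0 0.5 0 0 180;0 0 0 0 0 0 180;0 0 0 0 0 0 180;0 0 0 0 0 0 180")

```text
time_s: 13.88
position: [0.4396, -0.0241, 0.2103]
tool_rot: [[0.001, 1.0, -0.0], [1.0, -0.001, -0.0], [-0.0, -0.0, -1.0]]
ft_force: [1.1, 0.7, -0.8]
grip_width: 0.0398
gripper_force: 30.4
```

Run:
```python
from h import *
for c in ["scene","side"]:
    im=imaging.get_image(c); w=cloud(im)
    for n,zs in [("narrow_beaker",(.14,.17,.2)),("middle_beaker",(.089,.07))]:
      for r in models.outline_of(c,n)[:1]:
        p=w[r["region"]]; p=p[~np.isnan(p[:,0])]
        for z0 in zs: 
            q=p[abs(p[:,2]-z0)<.007]; print(c,n,z0,len(q),np.round(circ(q[:,:2]),4) if len(q)>9 else 0)
s=env.observe(); print(s["time_s"],s["position"],s["grip_width"],s["gripper_force"])
```

```text
scene narrow_beaker 0.14 109 [ 0.4399 -0.0233  0.0189]
scene narrow_beaker 0.17 119 [ 0.4394 -0.0236  0.0183]
scene narrow_beaker 0.2 116 [ 0.4401 -0.0234  0.0191]
scene middle_beaker 0.089 232 [ 0.4395 -0.022   0.0324]
scene middle_beaker 0.07 254 [ 0.4396 -0.0221  0.0325]
side narrow_beaker 0.14 158 [ 0.4396 -0.0242  0.019 ]
side narrow_beaker 0.17 176 [ 0.4397 -0.0243  0.0189]
side narrow_beaker 0.2 182 [ 0.4394 -0.0245  0.0188]
side middle_beaker 0.089 365 [ 0.4393 -0.0233  0.0326]
side middle_beaker 0.07 420 [ 0.4395 -0.0231  0.0327]
14.1833 [ 0.43951385 -0.02382293  0.21029428] 0.039500912597365066 30.422944575548172
```

Call:
jog_arm(plan="0 0 0 0.1 0 1 180;0 0 0 0 0 1.5 180;0 0 0 0 0 2 180;0 0 0 0 0 2 180;0 0 0 0 0 1.8 180;0 0 0 0 0 1.2 180;0 0 0 0 0 0.8 180;0 0 0 0 0 0.5 180;0 0 0 0 0 0 180;0 0 0 0 0 0 180")

```text
time_s: 15.02
position: [0.4398, -0.0226, 0.1027]
tool_rot: [[0.0, 1.0, 0.001], [1.0, -0.0, -0.0], [-0.0, 0.001, -1.0]]
ft_force: [0.9, -0.2, 0.2]
grip_width: 0.0396
gripper_force: 30.4
```

Call:
jog_arm(plan="0 0 0 0 0 0.1 180;0 0 0 0 0 0.1 180;0 0 0 0 0 0.1 180;0 0 0 0 0 0.1 180;0 0 0 0 0 0 180;0 0 0 0 0 0 180;0 0 0 0 0 0 180")

```text
time_s: 15.6
position: [0.4398, -0.0226, 0.099]
tool_rot: [[-0.0, 1.0, 0.001], [1.0, 0.0, -0.0], [-0.0, 0.001, -1.0]]
ft_force: [-1.2, 0.6, 6.7]
grip_width: 0.0395
gripper_force: 31.0
```

Contact at 7 N. I release and rise.

Call:
jog_arm(plan="0 0 0 0 0 0 0;0 0 0 0 0 0 0;0 0 0 0 0 0 0;0 0 0 0 0 0 0;0 0 0 0 0 0 0;0 0 0 0 0 0 0;0 0 0 0 0 0 0;0 0 0 0 0 0 0")

```text
time_s: 16.27
position: [0.4395, -0.0225, 0.0983]
tool_rot: [[0.0, 1.0, -0.0], [1.0, -0.0, 0.0], [0.0, -0.0, -1.0]]
ft_force: [-0.6, 0.0, 0.5]
grip_width: 0.0855
gripper_force: 0.0
```

Call:
jog_arm(plan="0 0 0 0 0 -0.5 0;0 0 0 0 0 -1 0;0 0 0 0 0 -2 0;0 0 0 0 0 -2.5 0;0 0 0 0 0 -2.5 0;0 0 0 0 0 -2.5 0;0 0 0 0 0 -2.5 0;0 0 0 0 0 -1.5 0;0 0 0 0 0 0 0;0 0 0 0 0 0 0")

```text
time_s: 17.1
position: [0.4395, -0.0225, 0.2487]
tool_rot: [[-0.0, 1.0, 0.001], [1.0, 0.0, -0.0], [-0.0, 0.001, -1.0]]
ft_force: [0.8, -1.0, -0.7]
grip_width: 0.0855
gripper_force: 0.0
```

Run:
```python
from h import *
for c in ["scene","side"]:
    im=imaging.get_image(c); w=cloud(im); cv2.imwrite(f"pics/{c}4.png",cv2.resize(im["pixels"][150:310,210:430,::-1],None,fx=3,fy=3))
    for n,h in [("narrow_beaker",.128),("middle_beaker",.089),("wide_dish",.05)]:
      for r in models.outline_of(c,n)[:1]:
        p=w[r["region"]]; p=p[~np.isnan(p[:,0])]
        q=p[abs(p[:,2]-h)<.006]; print(c,n,p[:,2].max().round(3),len(q),np.round(circ(q[:,:2]),4) if len(q)>9 else 0)
s=env.observe(); print(s["time_s"],s["position"],s["grip_width"],s["gripper_force"])
```

```text
scene narrow_beaker 0.132 163 [ 0.4403 -0.0216  0.0187]
scene middle_beaker 0.104 219 [ 0.4397 -0.0219  0.0325]
scene wide_dish 0.056 364 [ 0.4387 -0.0222  0.0581]
side narrow_beaker 0.131 185 [ 0.4399 -0.0228  0.0191]
side middle_beaker 0.093 234 [ 0.4393 -0.0233  0.0325]
side wide_dish 0.074 431 [ 0.4381 -0.0251  0.0579]
17.5 [ 0.43939226 -0.02248674  0.24789213] 0.08504090977010863 0.0
```

View pics/side4.png

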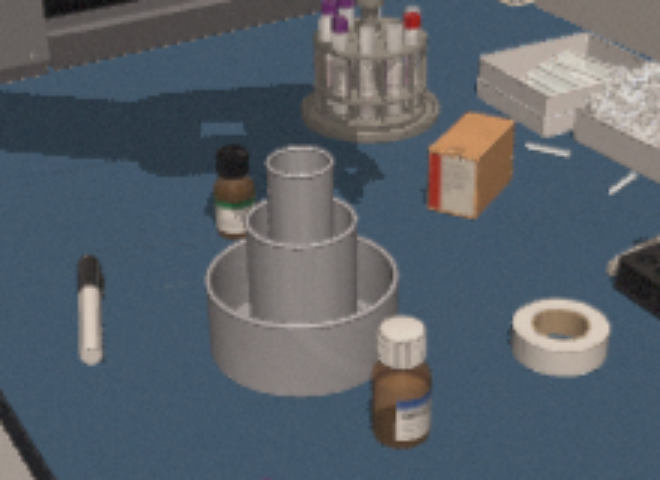

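The crop shows all three nested upright and concentric, with rims at about (300,160), (300,215) and (300,280). The heights are right and the gripper is clear.

```bash
python3 -c "
from rig import job
print(job.close_job())"
```

```text
the job is handed in; nothing more can be done
None
```

The three vessels are nested upright and within about 2 mm of centred in the last camera check, the dish has not moved measurably, and I handed the job in at about 17.5 s; no verdict was returned.

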